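# Check-weigh a lot of potted modules on the bench beam scale

## Task

Weigh this lot of potted modules on the beam scale: clear every lump of cured resin off the platform into the waste bin, set all the potted modules from the carrier plate on the platform, and slide the poise along the notched beam until the pointer comes to rest on the black centre band. Leave the lot standing on the balanced scale so the weight can be read off, and do not disturb the jar, tape, spatula and unpotted housing beside it.

Things in the scene. Friction and masses are not known exactly. Their poses are not given: they have to be found in the camera images.
- scale: Fixed grey bench beam scale; origin on the bench under the platform's centre. +x: towards the beam, away from the robot; +y: towards the beam's pivot. The beam (steel bar 8 mm thick, 20 mm high) runs along y, 150 mm to +x of the origin, 165 mm up when level: pivot at y = +150 mm in a fork 43 mm wide, 178 mm high; pointer tip at y = -228 mm. Rear foot below it: 38 mm high, 100 mm wide.
- pan (a point): Centre of the top of the scale's flat steel platform: 190 mm (scale x) by 300 mm (scale y), no rim, 70 mm above the bench when the beam is level; axes as the scale's. It moves straight up and down by at most 4 mm: load drives it down and lifts the beam's tip. Where on it a load lies does not matter.
- beam (a joint): Tilt of the beam about its pivot, rad: 0 level, positive = tip up (load too heavy for the poise's place), negative = tip down (poise too far out). Free between stops at -0.10 and +0.10; it settles about 2 s after it is let go.
- poise (a joint): Place of the sliding poise along the beam, m: 0 = zero notch, 40 mm from the pivot; 0.26 = outermost, nearest the pointer; notches 10 mm apart. It may be left anywhere, also between notches; friction (1.5 N) holds it there. At 0 the empty platform balances; each 10 mm out balances 40 g more. Between the stops, 10 mm of poise tilts the beam by about 0.039 rad (15 mm at the pointer).
- knob (a point): Top centre of the upright round brass knob on the poise: 26 mm in diameter, standing 42 mm clear above the poise's block (block 26 mm wide, 36 mm along the beam, top 6 mm above the beam's top edge). Knob top is about 222 mm above the bench.
- pointer (a point): Tip of the black pointer on the free end of the beam, 378 mm from the pivot.
- mark (a point): Middle of the black centre band (16 mm high) on the white index plate beside the pointer's tip, 165 mm above the bench. The scale is in balance when the pointer's tip stands level with this band.
- carrier: Fixed flat aluminium carrier plate, 250 mm (its x) by 200 mm (its y), 5 mm thick (10 mm at the two long edges); origin at the centre of its underside. The modules to be weighed lie on it. It stands left or right of the scale; the bin stands on the other side.
- bin: Fixed grey open-topped waste bin, 210 mm (x) by 180 mm (y) and 90 mm high, walls 4 mm; origin at the centre of its underside.
- jar: Bystander: jar of hardener, 72 mm across, 95 mm high; origin at the centre of its underside.
- tape: Bystander: roll of tape lying flat, 90 mm across, 25 mm high; origin at the centre of its underside.
- spatula: Bystander: mixing spatula lying on the bench behind the scale.
- open_module: Bystander: a module housing that has not been potted, green board in view, lying behind the scale; not part of the lot.
- module1: Potted module, may be absent: black plastic tub filled level with black resin, 70 mm (x) by 46 mm (y) by 30 mm high, with a round screw boss 20 mm across and 26 mm high at each x end (102 mm overall); 115 to 210 g. Origin at the centre of its underside, z up when it lies right way up, as at the start on the carrier.
- module2: Potted module, may be absent: black plastic tub filled level with black resin, 70 mm (x) by 46 mm (y) by 30 mm high, with a round screw boss 20 mm across and 26 mm high at each x end (102 mm overall); 115 to 210 g. Origin at the centre of its underside, z up when it lies right way up, as at the start on the carrier.
- module3: Potted module, may be absent: black plastic tub filled level with black resin, 70 mm (x) by 46 mm (y) by 30 mm high, with a round screw boss 20 mm across and 26 mm high at each x end (102 mm overall); 115 to 210 g. Origin at the centre of its underside, z up when it lies right way up, as at the start on the carrier.
- module4: Potted module, may be absent: black plastic tub filled level with black resin, 70 mm (x) by 46 mm (y) by 30 mm high, with a round screw boss 20 mm across and 26 mm high at each x end (102 mm overall); 115 to 210 g. Origin at the centre of its underside, z up when it lies right way up, as at the start on the carrier.
- lump1: Broken lump of cured black resin, may be absent: rough slab about 80 x 38 x 32 mm (x, y, z), no bosses, 50 to 120 g; at the start it lies on the scale's platform. Origin at the centre of its underside, z up as it lies at the start.
- lump2: Broken lump of cured black resin, may be absent: rough slab about 70 x 42 x 34 mm (x, y, z), no bosses, 50 to 120 g; at the start it lies on the scale's platform. Origin at the centre of its underside, z up as it lies at the start.
- lump3: Broken lump of cured black resin, may be absent: rough slab about 64 x 36 x 36 mm (x, y, z), no bosses, 50 to 120 g; at the start it lies on the scale's platform. Origin at the centre of its underside, z up as it lies at the start.

How it is judged:
By the outcome, as a careful person would: the job done as asked, in the order asked, and still so for the second after the job is handed in, with the robot touching nothing.
Of module1, module2, module3, module4 only 3 to 4 are there at a start; the rules pass over those that are not, and their reading is None.
Of lump1, lump2, lump3 only 2 to 3 are there at a start; the rules pass over those that are not, and their reading is None.
At some moment in a run one of module1, module2, module3, module4, lump1, lump2, lump3 may be knocked a few centimetres aside while the robot is not near it.
Once in a run the grip may slacken for a moment while it holds something.
It also fails if it takes over 210 s, if anything falls off the work surface, if the arm or the gripper's body presses on something with over 40 N, if the wrist force passes 120 N, or if a joint passes its speed limit or range.

## Robot

A 6-joint arm with a two-finger parallel gripper is mounted at the origin on the work surface. World frame = base frame: x ahead of the robot, y to its left, z up, the work surface at z = 0. Lengths are in mm, angles in rad, forces in N, time in s.
With the tool pointing down it reaches from about 325 to 900 mm from the base axis. Payload 6.1 kg.
Tool frame: the origin (TCP) lies between the finger pads; the fingertips stand 14 mm ahead of it and the grasp point (between the pads) lies 5 mm behind it; z points along the fingers, y is the direction in which the jaws open and shut (so a half turn about z gives the same grasp; the last joint's range is limited). The gripper opens to 85 mm and grips with 20 to 120 N. Pads are 22 mm wide; open, the fingers measure 114 mm over their backs; the gripper's body (76 mm by 85 mm) begins 54 mm behind the grasp point. The pads swing forward as they close: fully open they stand 13 mm farther back than shut.
Start: joints at [1.124, 0.22, 1.526, -0, 1.395, -0.126], TCP at [197.077, 593.108, 245.3] pointing down, gripper open.
Joint ranges: [-2.98, 2.98], [-0.91, 2.08], [0.09, 2.57], [-1.24, 4.39], [0.2, 2.65], [-2.68, 2.68]. Speed limits (rad/s): [2.57, 2.57, 3.01, 3.14, 3.14, 3.14].

## Interface

Orientations are given as a unit quaternion [x, y, z, w].
In Python, from station import arm gives the robot as it stands.
- The arm moves only by the shell command python3 -m crank 'ROWS' [OPENING] [FORCE]. ROWS is JSON, a list of rows, each a list of 2 entries, a list of its own where there are three numbers: the shift along the world's x, y, z in m, then the turn about the world's z in degrees. In form: [[[x, y, z], roll], ...]. A call has 1 to 12 rows; each row is the pose to reach, as a shift and turn from the pose measured when the call began; what a row does not reach only later rows make up. A row lasts 1/10 s, in which the tool goes at most 50 mm and 8.59 degrees, less where a joint would pass 70% of its speed; a pose out of reach is approached as far as the arm can. A call with a gripper value outside its range is refused whole. OPENING is the finger opening in m, from 0 to 0.0854, set as the call begins (- or left out, the last holds). The fingers move at their own pace and stop on an object; FORCE is the grip in N (left out, the last holds). Time passes only in rows, so rows that repeat a pose let the fingers close. It gives the time, the measured TCP pose, the force and the opening at its end, in the units of the state.
- arm.sense(): the state, without advancing time (a new reading comes with each control period).
- arm.camera(name): name is "scene" or "top" or "wrist"; returns a dict with "color" (400x640x3 uint8, red, green, blue), "camera_matrix" (3x3 intrinsics, pixels), "R" (3x3) and "t" (3): a world point X has camera coordinates R X + t. Camera axes: x right, y down, z forward; pixel columns grow to the right and rows downward; lengths in mm; the calibration is good to about 2 mm. A picture is of the moment at which its call begins. There is no depth.
- arm.job_done(): hands the job in, once; it reports no verdict.
The state is a dict: "time_s": time; "qpos": joint angles; "dq": joint speeds; "joint_torque": joint torques, N m; "ee_pos": TCP position; "tool_rot": TCP orientation; "ft_force": force on the tool from outside, world axes, zero at the start; "ft_torque": the same for the moment, N m; "opening": finger opening in mm.
Only numpy, scipy, OpenCV 4.12 (cv2) and the standard library are available. Lean on these libraries where they do the work, as an engineer would, in place of code of your own. Each camera call takes 0.05 s, during which the arm holds its last target. There are 200 camera calls.

## Working session

There is one attempt and no reset: what is moved stays moved. The work goes in short steps, Python scripts to look and compute and a shell command to move; the robot and the scene stay as the last step left them, time stands still between calls to the robot, and variables do not carry over. Pictures are saved under pics/ and viewed, about 12 in all and at most 16, crops included, and the job is handed in when it is done.

```bash
ls; mkdir -p pics
python3 - <<'E'
from station import arm
import cv2
s=arm.sense();print(s['time_s'],s['ee_pos'],s['tool_rot'],s['opening'])
for n in ['top','scene']:
    d=arm.camera(n);cv2.imwrite(f'pics/{n}0.png',d['color'][:,:,::-1]);print(n,d['camera_matrix'],d['R'],d['t'])
E
```

```text
pics
0.0 [196.84216538 592.58843551 244.22924932] [ 1.59709255e-01  9.87163636e-01 -9.19741715e-04 -2.53834803e-04] 85.5781530085341
top [[491.77573289   0.         309.68809993]
 [  0.         491.77573289 207.86695838]
 [  0.           0.           1.        ]] [[-0.02452295 -0.99953055 -0.01836561]
 [-0.98437333  0.02734741 -0.17395767]
 [ 0.17437826  0.01381267 -0.98458186]] [  26.65342727  623.4649771  1455.74156541]
scene [[452.14684311   0.         320.61272006]
 [  0.         452.14684311 204.00535965]
 [  0.           0.           1.        ]] [[-0.00281532  0.9997918   0.02020965]
 [ 0.56260791  0.01829144 -0.82652148]
 [-0.82671907  0.00904319 -0.56254227]] [   7.28749523 -215.79268222 1898.17277461]
```

View pics/top0.png

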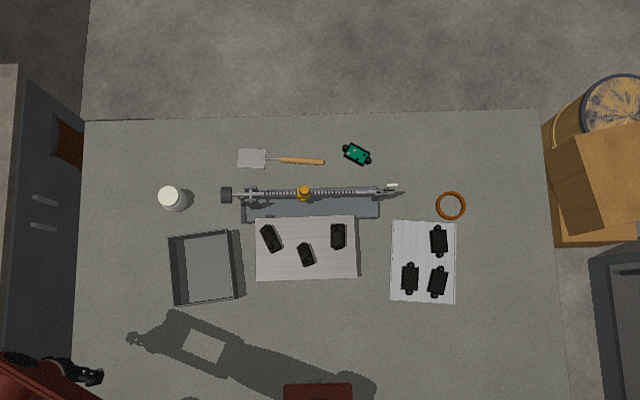

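View pics/scene0.png

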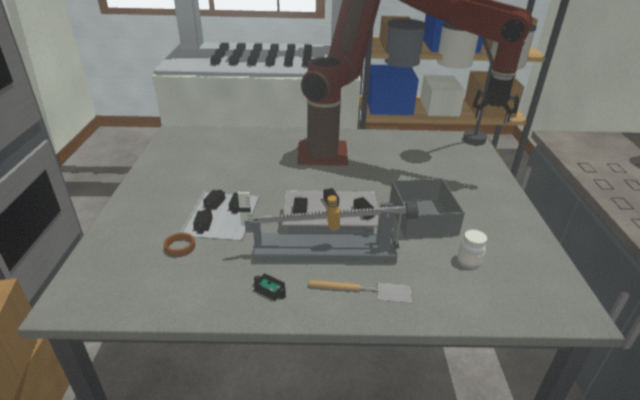

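The top view shows three lumps on the platform (270,238), (306,254), (338,236), three modules on the carrier (438,241), (410,278), (438,282), and the bin at (205,268). The poise is at (303,193), partway out along the beam.

```bash
cat > h.py <<'E'
from station import arm
import cv2, numpy as np
def ray(d,u,v,z):
    R,t,K=map(np.asarray,(d['R'],d['t'],d['camera_matrix']))
    c=-R.T@t; r=R.T@np.linalg.solve(K,[u,v,1.]); return c+r*(z-c[2])/r[2]
def proj(d,X):
    p=d['camera_matrix']@(d['R']@np.asarray(X,float)+d['t']); return p[:2]/p[2]
def blobs(d,z,box=None,th=55,amin=80,amax=1e9):
    """dark blobs: world centre, long axis angle (deg), sizes at height z"""
    m=(d['color'].max(2)<th).astype(np.uint8)
    if box: k=np.zeros_like(m);k[box[1]:box[3],box[0]:box[2]]=1;m*=k
    m=cv2.morphologyEx(m,cv2.MORPH_OPEN,np.ones((2,2)))
    out=[]
    for c in cv2.findContours(m,cv2.RETR_EXTERNAL,cv2.CHAIN_APPROX_NONE)[0]:
        if not amin<cv2.contourArea(c)<amax: continue
        w=np.array([ray(d,*p[0],z)[:2] for p in c],np.float32)
        (cx,cy),(a,b),an=cv2.minAreaRect(w)
        if a<b: a,b,an=b,a,an+90
        px=c[:,0].mean(0)
        out.append((px.round(),round(cx),round(cy),round((an+90)%180-90),round(a),round(b)))
    return out
def rows(*a): pass
def state():
    s=arm.sense(); q=s['tool_rot']
    from scipy.spatial.transform import Rotation as Ro
    y=Ro.from_quat(q).as_matrix()[:,1]
    print('t',round(s['time_s'],2),'tcp',np.round(s['ee_pos'],1),'jaw deg',round(np.degrees(np.arctan2(y[1],y[0])),1),'open',round(s['opening'],1),'F',np.round(s['ft_force'],1),'q',np.round(s['qpos'],2))
E
python3 - <<'E'
from h import *
d=arm.camera('top')
print('lumps');[print(b) for b in blobs(d,100,(250,212,362,285))]
print('mods');[print(b) for b in blobs(d,33,(388,215,460,308))]
print('bin rim', [ray(d,u,v,90)[:2].round() for u,v in [(168,237),(230,230),(241,297),(175,306)]])
print('pan', [ray(d,u,v,70)[:2].round() for u,v in [(256,217),(354,215),(357,277),(256,281)]])
print('carr', [ray(d,u,v,7)[:2].round() for u,v in [(393,220),(456,221),(455,304),(390,300)]])
print('knob',ray(d,304,189,222).round(),'white plate',ray(d,392,186,170).round())
state()
E
python3 -m crank --help 2>&1 | head -5
```

```text
lumps
(array([306., 256.]), 476, 24, 19, 68, 35)
(array([272., 240.]), 525, 126, 26, 84, 37)
(array([338., 237.]), 525, -73, -2, 74, 38)
mods
(array([438., 283.]), 388, -372, -17, 98, 50)
(array([411., 279.]), 401, -289, -7, 97, 49)
(array([439., 243.]), 511, -384, 1, 98, 51)
bin rim [array([541., 435.]), array([557., 249.]), array([360., 216.]), array([339., 409.])]
pan [array([598., 174.]), array([ 596., -123.]), array([ 410., -125.]), array([405., 175.])]
carr [array([ 586., -250.]), array([ 578., -447.]), array([ 323., -425.]), array([ 339., -228.])]
knob [647.  22. 222.] white plate [ 660. -227.  170.]
t 0.15 tcp [196.9 592.7 244.4] jaw deg 71.6 open 84.8 F [-0.2  0.6  0.5] q [ 1.12  0.22  1.53  0.    1.39 -0.13]
invalid input: not JSON, or not a number
```

```bash
python3 -m crank '[[[0.05,-0.07,0],8],[[0.08,-0.11,0],16],[[0.11,-0.15,0],24],[[0.14,-0.19,0],32],[[0.17,-0.24,0],40],[[0.2,-0.28,0],44],[[0.23,-0.32,0],44],[[0.26,-0.36,0],44],[[0.29,-0.4,-0.02],44],[[0.31,-0.44,-0.04],44],[[0.328,-0.467,-0.045],44],[[0.328,-0.467,-0.045],44]]' 0.085 50
python3 - <<'E'
from h import *
state()
d=arm.camera('wrist');cv2.imwrite('pics/w1.png',d['color'][:,:,::-1]);print(d['R'],d['t'])
E
```

```text
time_s: 1.35
ee_pos: [525.6, 122.9, 198.3]
tool_rot: [-0.221, 0.975, -0.001, -0.0]
ft_force: [-0.1, 0.6, -0.5]
opening: 84.8
t 1.35 tcp [525.6 122.9 198.3] jaw deg 115.5 open 84.8 F [-0.1  0.6 -0.5] q [ 0.08  0.06  1.8  -0.    1.29 -1.93]
[[-0.43011254  0.90277225 -0.00233884]
 [ 0.85384332  0.40763969  0.32369966]
 [ 0.29318048  0.13723028 -0.94615699]] [ 115.63917578 -525.52756754  165.50173615]
```

View pics/w1.png

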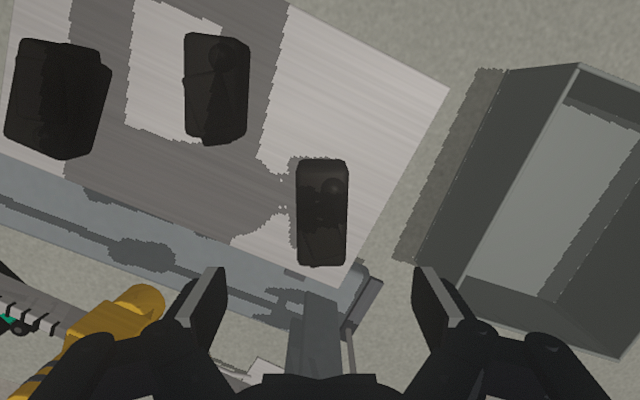

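The wrist view shows the target lump at (322,212), its long side upright in the image and midway between the jaws. The bin is on the right at (570,190).

Run:
```python
from h import *
d=arm.camera('wrist')
[print(b) for b in blobs(d,98,(0,20,400,280),th=62,amin=1500)]
print(proj(d,[525.6,123,98]))
```

```text
(array([328., 214.]), 530, 128, 25, 87, 38)
(array([62., 98.]), 531, -69, -1, 83, 58)
(array([222.,  89.]), 482, 26, 18, 71, 42)
[324.92059139 209.91523514]
```

```bash
python3 -m crank '[[[0.002,0.003,-0.03],0],[[0.002,0.003,-0.07],0],[[0.002,0.003,-0.1],0],[[0.002,0.003,-0.109],0],[[0.002,0.003,-0.109],0]]' 0.085 50; python3 -m crank '[[[0,0,0],0],[[0,0,0],0],[[0,0,0],0],[[0,0,0],0],[[0,0,0],0],[[0,0,0],0]]' 0 50; python3 -m crank '[[[0,0,0.03],0],[[0,0,0.07],0],[[0,0,0.1],0],[[0,0,0.1],0]]'
```

```text
time_s: 1.95
ee_pos: [526.3, 125.3, 87.4]
tool_rot: [-0.22, 0.976, -0.001, -0.003]
ft_force: [-1.3, 0.2, 0.2]
opening: 85.4
time_s: 2.55
ee_pos: [527.1, 125.4, 88.1]
tool_rot: [-0.22, 0.976, -0.001, -0.002]
ft_force: [1.1, 1.4, 2.0]
opening: 37.1
time_s: 2.95
ee_pos: [530.0, 125.6, 193.2]
tool_rot: [-0.22, 0.976, -0.002, 0.002]
ft_force: [0.3, -0.1, -0.6]
opening: 37.4
```

```bash
python3 -m crank '[[[-0.02,0.04,0],0],[[-0.04,0.08,0],0],[[-0.06,0.12,0],0],[[-0.08,0.16,0],0],[[-0.1,0.202,0],0],[[-0.105,0.202,-0.03],0],[[-0.105,0.202,-0.08],0],[[-0.105,0.202,-0.12],0],[[-0.105,0.202,-0.12],0]]'; python3 -m crank '[[[0,0,0],0],[[0,0,0],0],[[0,0,0],0],[[0,0,0.05],0],[[0,0,0.1],0],[[0,0,0.13],0]]' 0.06
python3 - <<'E'
from h import *
d=arm.camera('top');cv2.imwrite('pics/t2.png',d['color'][:,:,::-1])
print('lumps');[print(b) for b in blobs(d,100,(250,212,362,285))]
print('bin');[print(b) for b in blobs(d,33,(180,235,240,300))]
print('mods');[print(b) for b in blobs(d,33,(388,215,460,308))]
state()
E
```

```text
time_s: 3.85
ee_pos: [419.1, 324.5, 65.8]
tool_rot: [-0.22, 0.976, -0.004, -0.005]
ft_force: [-1.9, 0.1, -1.2]
opening: 37.4
time_s: 4.45
ee_pos: [421.4, 325.7, 202.3]
tool_rot: [-0.22, 0.976, -0.003, -0.001]
ft_force: [-0.1, 0.2, 0.7]
opening: 59.9
lumps
(array([306., 256.]), 476, 23, 19, 68, 34)
(array([338., 237.]), 525, -73, -2, 74, 38)
bin
(array([197., 276.]), 438, 355, 26, 171, 89)
(array([233., 267.]), 450, 249, 7, 194, 14)
mods
(array([438., 283.]), 388, -372, -16, 98, 50)
(array([411., 279.]), 401, -289, -7, 97, 49)
(array([439., 242.]), 511, -384, 1, 98, 51)
t 4.5 tcp [423.4 326.9 207.1] jaw deg 115.4 open 60.3 F [1.7 2.3 4. ] q [ 0.51  0.03  1.81 -0.    1.3  -1.5 ]
```

```bash
python3 -m crank '[[[0.01,-0.04,0],-3],[[0.02,-0.09,0],-6],[[0.03,-0.13,0],-6],[[0.035,-0.17,0],-6],[[0.04,-0.21,0],-6],[[0.05,-0.25,0],-6],[[0.053,-0.3,0],-6],[[0.053,-0.303,-0.03],-6],[[0.053,-0.303,-0.05],-6],[[0.053,-0.303,-0.05],-6]]' 0.085;  python3 - <<'E'
from h import *
d=arm.camera('wrist')
[print(b) for b in blobs(d,98,(0,0,640,280),th=62,amin=1500)]
state()
E
```

```text
time_s: 5.5
ee_pos: [475.1, 23.3, 155.8]
tool_rot: [-0.168, 0.986, -0.001, 0.001]
ft_force: [-0.6, 0.5, 0.6]
opening: 85.1
(array([157., 245.]), 519, -70, -1, 69, 49)
(array([320., 233.]), 476, 24, 19, 67, 37)
(array([594., 220.]), 408, 186, 19, 87, 68)
t 5.55 tcp [476.1  23.6 157.4] jaw deg 109.3 open 85.0 F [-0.5  0.5  0.3] q [-0.11 -0.06  2.   -0.    1.2  -2.02]
```

```bash
python3 -m crank '[[[0,0,-0.03],0],[[0,0,-0.06],0],[[0,0,-0.068],0],[[0,0,-0.068],0]]' 0.085 50; python3 -m crank '[[[0,0,0],0],[[0,0,0],0],[[0,0,0],0],[[0,0,0],0],[[0,0,0],0],[[0,0,0],0]]' 0 50; python3 -m crank '[[[0,0,0.03],0],[[0,0,0.07],0],[[0,0,0.1],0],[[0,0,0.1],0]]'
```

```text
time_s: 5.95
ee_pos: [476.1, 24.0, 89.8]
tool_rot: [-0.168, 0.986, -0.001, 0.002]
ft_force: [-0.2, -0.5, 0.1]
opening: 85.1
time_s: 6.55
ee_pos: [476.9, 23.9, 90.4]
tool_rot: [-0.168, 0.986, -0.002, 0.003]
ft_force: [2.1, 0.4, 2.1]
opening: 35.2
time_s: 6.95
ee_pos: [479.6, 23.6, 195.1]
tool_rot: [-0.168, 0.986, -0.003, 0.007]
ft_force: [0.5, -0.3, -0.2]
opening: 35.7
```

```bash
python3 -m crank '[[[0,0.05,0],0],[[0,0.1,0],0],[[0,0.15,0],0],[[0,0.2,0],0],[[0,0.25,0],0],[[0,0.305,0],0],[[0,0.305,0],0],[[0,0.305,-0.04],0],[[0,0.305,-0.09],0],[[0,0.305,-0.115],0],[[0,0.305,-0.115],0]]'; python3 -m crank '[[[0,0,0],0],[[0,0,0],0],[[0,0,0],0],[[0,0,0.05],0],[[0,0,0.1],0],[[0,0,0.13],0]]' 0.06
python3 - <<'E'
from h import *
d=arm.camera('top');cv2.imwrite('pics/t3.png',d['color'][:,:,::-1])
print('lumps');[print(b) for b in blobs(d,100,(250,212,362,285))]
print('mods');[print(b) for b in blobs(d,33,(388,215,460,308))]
state()
E
```

```text
time_s: 8.05
ee_pos: [475.0, 325.8, 73.7]
tool_rot: [-0.168, 0.986, -0.005, 0.001]
ft_force: [-0.4, -0.1, -2.0]
opening: 35.4
time_s: 8.65
ee_pos: [477.2, 326.8, 210.1]
tool_rot: [-0.168, 0.986, -0.003, 0.005]
ft_force: [0.4, 0.6, 1.2]
opening: 59.8
lumps
(array([338., 237.]), 525, -73, -2, 74, 38)
mods
(array([438., 283.]), 388, -372, -18, 99, 49)
(array([411., 279.]), 401, -289, -7, 97, 49)
(array([439., 242.]), 511, -384, 0, 98, 50)
t 8.7 tcp [479.3 328.  215.1] jaw deg 109.4 open 60.0 F [2.2 0.8 4.1] q [ 0.47  0.13  1.69 -0.01  1.31 -1.44]
```

```bash
python3 -m crank '[[[0.005,-0.05,0],-7],[[0.01,-0.1,0],-14],[[0.015,-0.15,0],-21],[[0.02,-0.2,0],-21],[[0.025,-0.24,0],-21],[[0.03,-0.28,0],-21],[[0.04,-0.32,0],-21],[[0.044,-0.36,0],-21],[[0.044,-0.4,-0.02],-21],[[0.044,-0.4,-0.06],-21],[[0.044,-0.4,-0.06],-21]]' 0.085;  python3 - <<'E'
from h import *
d=arm.camera('wrist')
[print(b) for b in blobs(d,98,(0,0,640,280),th=62,amin=1500)]
d=arm.camera('top')
[print(b) for b in blobs(d,100,(250,212,362,285))]
state()
E
```

```text
time_s: 9.8
ee_pos: [520.1, -72.5, 151.3]
tool_rot: [0.016, 1.0, -0.003, 0.004]
ft_force: [-0.8, 0.6, 0.1]
opening: 85.2
(array([322., 237.]), 520, -71, -1, 64, 43)
(array([31., 63.]), 423, -216, -20, 65, 36)
t 9.9 tcp [523.  -71.8 155.7] jaw deg 88.4 open 84.9 F [ 1.  -0.1  0.6] q [-0.28  0.06  1.88 -0.    1.19 -1.82]
```

```bash
python3 -m crank '[[[-0.001,0,-0.03],0],[[-0.001,0,-0.06],0],[[-0.001,0,-0.065],0],[[-0.001,0,-0.065],0]]' 0.085 50; python3 -m crank '[[[0,0,0],0],[[0,0,0],0],[[0,0,0],0],[[0,0,0],0],[[0,0,0],0],[[0,0,0],0]]' 0 50; python3 -m crank '[[[0,0,0.03],0],[[0,0,0.07],0],[[0,0,0.1],0],[[0,0.05,0.1],0],[[0,0.1,0.1],0],[[0,0.15,0.1],0],[[0,0.2,0.1],0],[[0,0.25,0.1],0],[[-0.02,0.3,0.1],0],[[-0.05,0.35,0.1],0],[[-0.07,0.4,0.1],0],[[-0.07,0.4,0.1],0]]'
```

```text
time_s: 10.3
ee_pos: [522.6, -71.1, 91.9]
tool_rot: [0.013, 1.0, -0.004, 0.008]
ft_force: [-0.5, -1.0, -0.4]
opening: 84.9
time_s: 10.9
ee_pos: [523.6, -71.3, 92.7]
tool_rot: [0.014, 1.0, -0.004, 0.009]
ft_force: [2.3, -0.3, 2.3]
opening: 41.1
time_s: 12.1
ee_pos: [450.5, 331.9, 191.7]
tool_rot: [0.012, 1.0, -0.004, 0.007]
ft_force: [0.9, 0.1, -1.5]
opening: 41.5
```

```bash
python3 -m crank '[[[0,0,-0.04],0],[[0,0,-0.085],0],[[0,0,-0.095],0],[[0,0,-0.095],0]]'; python3 -m crank '[[[0,0,0],0],[[0,0,0],0],[[0,0,0],0],[[0,0,0],0],[[0,0,0.05],0],[[0,0,0.1],0],[[0.01,-0.05,0.11],0],[[0.01,-0.1,0.11],0],[[0.01,-0.15,0.11],0],[[0.01,-0.2,0.11],0],[[0.01,-0.25,0.11],0],[[0.01,-0.3,0.11],0]]' 0.07
python3 - <<'E'
from h import *
d=arm.camera('top');cv2.imwrite('pics/t4.png',cv2.resize(d['color'][130:310,140:480,::-1],None,fx=2.3,fy=2.3))
print('lumps');[print(b) for b in blobs(d,100,(250,212,362,285))]
print('mods');[print(b) for b in blobs(d,33,(388,215,460,308))]
state()
E
```

```text
time_s: 12.5
ee_pos: [448.8, 330.3, 94.3]
tool_rot: [0.012, 1.0, -0.006, 0.005]
ft_force: [-0.2, -0.6, -0.4]
opening: 40.9
time_s: 13.7
ee_pos: [458.8, 30.4, 205.4]
tool_rot: [0.012, 1.0, -0.006, 0.006]
ft_force: [0.9, 0.5, 0.0]
opening: 70.1
lumps
mods
(array([438., 283.]), 388, -372, -17, 98, 50)
(array([411., 279.]), 401, -289, -6, 97, 49)
(array([440., 243.]), 511, -384, 1, 98, 50)
t 13.75 tcp [459.   23.3 205.4] jaw deg 88.4 open 70.1 F [ 2.1 -3.9 -0.6] q [-0.11 -0.16  1.99 -0.02  1.3  -1.65]
```

View pics/t4.png

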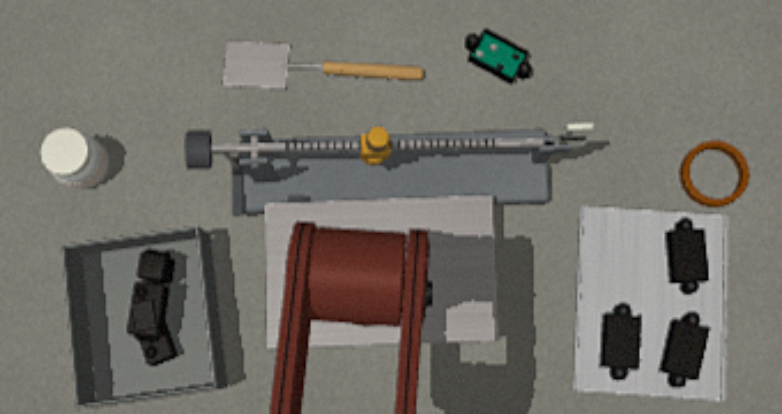

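The platform is empty, with all three lumps in the bin around (150,305) in the crop. The bystanders and the three modules on the carrier haven't moved. Modules next.

```bash
python3 -m crank '[[[-0.01,-0.05,0],-3],[[-0.02,-0.1,0],-5],[[-0.03,-0.14,0],-5],[[-0.04,-0.18,0],-5],[[-0.05,-0.22,0],-5],[[-0.055,-0.26,0],-5],[[-0.058,-0.3,-0.02],-5],[[-0.058,-0.312,-0.06],-5],[[-0.058,-0.312,-0.085],-5],[[-0.058,-0.312,-0.085],-5]]' 0.068 60;  python3 - <<'E'
from h import *
d=arm.camera('wrist');cv2.imwrite('pics/w5.png',d['color'][:,:,::-1])
[print(b) for b in blobs(d,30,(0,0,640,290),th=62,amin=1500)]
state()
E
```

```text
time_s: 14.75
ee_pos: [398.8, -287.0, 116.9]
tool_rot: [0.058, 0.998, -0.006, 0.003]
ft_force: [-1.3, 0.4, -0.5]
opening: 68.1
(array([318., 218.]), 404, -289, -6, 104, 46)
(array([202., 213.]), 392, -371, -17, 106, 53)
t 14.8 tcp [ 400.1 -287.8  119.2] jaw deg 83.4 open 68.1 F [0.2 0.  0.4] q [-0.78  0.02  1.99 -0.01  1.11 -2.23]
```

View pics/w5.png

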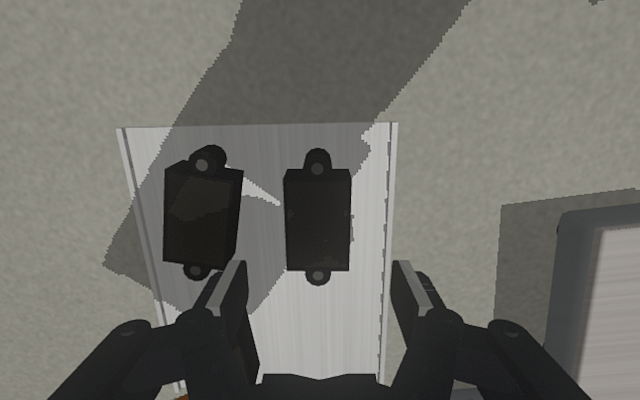

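The module lies at (318,218), midway between the jaws and aligned with them. Its neighbour at (202,213) leaves room for the finger.

```bash
python3 -m crank '[[[0.002,-0.001,-0.04],0],[[0.002,-0.001,-0.08],0],[[0.002,-0.001,-0.095],0],[[0.002,-0.001,-0.095],0]]'; python3 -m crank '[[[0,0,0],0],[[0,0,0],0],[[0,0,0],0],[[0,0,0],0],[[0,0,0],0]]' 0 60; python3 -m crank '[[[0,0,0.04],0],[[0,0,0.08],0],[[0,0,0.13],0],[[0,0,0.13],0]]'
```

```text
time_s: 15.2
ee_pos: [401.9, -287.8, 23.8]
tool_rot: [0.057, 0.998, -0.007, 0.003]
ft_force: [0.5, -0.1, -0.1]
opening: 67.9
time_s: 15.7
ee_pos: [404.0, -289.3, 26.8]
tool_rot: [0.057, 0.998, -0.008, 0.005]
ft_force: [-1.0, 1.4, 6.5]
opening: 44.8
time_s: 16.1
ee_pos: [408.1, -293.1, 166.2]
tool_rot: [0.057, 0.998, -0.013, 0.011]
ft_force: [1.4, -0.9, -0.8]
opening: 45.1
```

```bash
python3 -m crank '[[[0.02,0.04,0],3],[[0.03,0.08,0],5],[[0.04,0.12,0],5],[[0.05,0.16,0],5],[[0.06,0.2,0],5],[[0.07,0.24,0],5],[[0.08,0.28,0],5],[[0.085,0.32,0],5],[[0.09,0.36,0],5],[[0.092,0.4,0],5],[[0.092,0.408,-0.03],5],[[0.092,0.408,-0.055],5]]';python3 -m crank '[[[0,0,-0.004],0],[[0,0,-0.008],0],[[0,0,-0.011],0],[[0,0,-0.011],0]]'
python3 - <<'E'
from h import *
state()
E
```

```text
time_s: 17.3
ee_pos: [500.6, 117.1, 111.7]
tool_rot: [0.012, 1.0, -0.012, 0.013]
ft_force: [0.9, 0.9, -1.7]
opening: 44.7
time_s: 17.7
ee_pos: [501.4, 116.8, 101.7]
tool_rot: [0.012, 1.0, -0.012, 0.014]
ft_force: [-0.3, 0.1, -1.3]
opening: 44.6
t 17.7 tcp [501.4 116.8 101.7] jaw deg 88.6 open 44.6 F [-0.3  0.1 -1.3] q [ 0.09  0.1   1.95 -0.03  1.07 -1.44]
```

```bash
python3 -m crank '[[[0,0,-0.003],0],[[0,0,-0.006],0],[[0,0,-0.006],0]]'; python3 -m crank '[[[0,0,0],0],[[0,0,0],0],[[0,0,0],0],[[0,0,0.03],0],[[0,0,0.08],0],[[0,0,0.1],0],[[-0.02,-0.05,0.1],-5],[[-0.04,-0.1,0.1],-10],[[-0.05,-0.15,0.1],-15],[[-0.06,-0.2,0.1],-15],[[-0.07,-0.25,0.1],-15],[[-0.08,-0.3,0.1],-15]]' 0.068
python3 - <<'E'
from h import *
state()
E
```

```text
time_s: 18.0
ee_pos: [502.1, 116.6, 96.2]
tool_rot: [0.013, 1.0, -0.012, 0.015]
ft_force: [2.7, -0.4, 0.2]
opening: 44.9
time_s: 19.2
ee_pos: [423.6, -173.8, 196.5]
tool_rot: [0.143, 0.99, -0.014, 0.014]
ft_force: [1.8, -0.0, 0.0]
opening: 67.5
t 19.2 tcp [ 423.6 -173.8  196.5] jaw deg 73.6 open 67.5 F [ 1.8 -0.   0. ] q [-0.55 -0.18  2.02 -0.02  1.26 -1.83]
```

```bash
python3 -m crank '[[[-0.01,-0.04,0],0],[[-0.02,-0.09,0],0],[[-0.03,-0.14,0],0],[[-0.034,-0.18,-0.02],0],[[-0.034,-0.198,-0.05],0],[[-0.034,-0.198,-0.075],0],[[-0.034,-0.198,-0.075],0]]';  python3 - <<'E'
from h import *
d=arm.camera('wrist')
[print(b) for b in blobs(d,30,(0,0,640,290),th=62,amin=1500)]
state()
d=arm.camera('top');cv2.imwrite('pics/t6.png',cv2.resize(d['color'][130:310,140:480,::-1],None,fx=2.3,fy=2.3))
print([b for b in blobs(d,100,(250,212,362,285))])
E
```

```text
time_s: 19.9
ee_pos: [387.2, -369.9, 117.3]
tool_rot: [0.143, 0.99, -0.011, 0.011]
ft_force: [-0.7, 1.1, 0.5]
opening: 68.1
(array([319., 215.]), 392, -373, -17, 105, 47)
t 19.95 tcp [ 388.4 -370.5  119.6] jaw deg 73.5 open 68.0 F [-0.6 -0.2 -0.2] q [-0.91  0.11  1.9  -0.    1.1  -2.19]
[(array([275., 248.]), 498, 113, -1, 97, 44)]
```

View pics/t6.png

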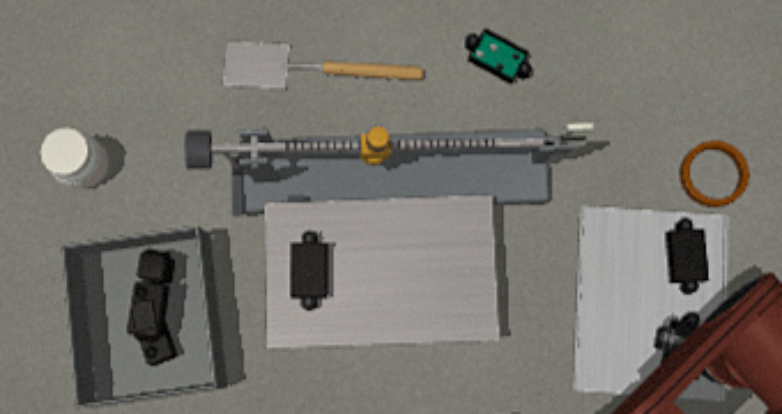

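The first module stands flat on the platform at (310,270) in the crop. The wrist view puts the second at (391,-372).

```bash
python3 -m crank '[[[0.002,-0.002,-0.04],0],[[0.002,-0.002,-0.08],0],[[0.002,-0.002,-0.095],0],[[0.002,-0.002,-0.095],0]]'; python3 -m crank '[[[0,0,0],0],[[0,0,0],0],[[0,0,0],0],[[0,0,0],0],[[0,0,0],0]]' 0 60; python3 -m crank '[[[0,0,0.04],0],[[0,0,0.08],0],[[0,0,0.13],0],[[0,0,0.13],0]]'
```

```text
time_s: 20.4
ee_pos: [391.0, -371.9, 25.6]
tool_rot: [0.142, 0.99, -0.013, 0.012]
ft_force: [0.1, -0.5, 0.4]
opening: 67.8
time_s: 20.9
ee_pos: [392.5, -373.6, 28.4]
tool_rot: [0.142, 0.99, -0.014, 0.014]
ft_force: [-0.6, -0.1, 7.5]
opening: 44.7
time_s: 21.3
ee_pos: [396.0, -377.8, 167.8]
tool_rot: [0.142, 0.989, -0.02, 0.019]
ft_force: [0.9, -1.2, -1.1]
opening: 44.6
```

```bash
python3 -m crank '[[[0.02,0.04,0],5],[[0.03,0.08,0],10],[[0.04,0.12,0],15],[[0.05,0.16,0],16],[[0.06,0.2,0],16],[[0.07,0.24,0],16],[[0.08,0.28,0],16],[[0.09,0.32,0],16],[[0.1,0.36,0],16],[[0.104,0.4,0],16],[[0.104,0.404,-0.03],16],[[0.104,0.404,-0.055],16]]';python3 -m crank '[[[0,0,-0.005],0],[[0,0,-0.01],0],[[0,0,-0.015],0],[[0,0,-0.015],0]]'
python3 - <<'E'
from h import *
state()
E
```

```text
time_s: 22.5
ee_pos: [500.4, 28.0, 112.8]
tool_rot: [0.001, 1.0, -0.017, 0.023]
ft_force: [-0.1, -0.7, -2.6]
opening: 44.5
time_s: 22.9
ee_pos: [501.1, 27.6, 98.5]
tool_rot: [0.002, 1.0, -0.017, 0.024]
ft_force: [0.2, -0.1, -1.6]
opening: 44.6
t 22.9 tcp [501.1  27.6  98.5] jaw deg 89.7 open 44.6 F [ 0.2 -0.1 -1.6] q [-0.08  0.05  2.01 -0.03  1.03 -1.63]
```

```bash
python3 -m crank '[[[0,0,-0.002],0],[[0,0,-0.004],0],[[0,0,-0.005],0]]'; python3 -m crank '[[[0,0,0],0],[[0,0,0],0],[[0,0,0],0],[[0,0,0.03],0],[[0,0,0.08],0],[[0,0,0.1],0],[[0,-0.05,0.1],0],[[0,-0.1,0.1],0],[[0,-0.15,0.1],0],[[0,-0.2,0.1],0],[[0,-0.25,0.1],0],[[0,-0.3,0.1],0]]' 0.068; python3 -m crank '[[[0.005,-0.04,0],0],[[0.01,-0.08,0],0],[[0.015,-0.11,-0.04],0],[[0.015,-0.11,-0.075],0],[[0.015,-0.11,-0.075],0]]'
python3 - <<'E'
from h import *
d=arm.camera('wrist')
[print(b) for b in blobs(d,30,(0,0,640,290),th=62,amin=1500)]
state()
d=arm.camera('top')
print([b for b in blobs(d,100,(250,212,362,285))])
E
```

```text
time_s: 23.2
ee_pos: [501.6, 27.4, 94.1]
tool_rot: [0.002, 1.0, -0.017, 0.024]
ft_force: [-1.4, 1.2, 1.6]
opening: 44.8
time_s: 24.4
ee_pos: [501.4, -274.7, 194.2]
tool_rot: [0.002, 1.0, -0.017, 0.025]
ft_force: [0.8, 0.2, 1.3]
opening: 68.1
time_s: 24.9
ee_pos: [512.8, -382.6, 112.5]
tool_rot: [0.003, 1.0, -0.013, 0.021]
ft_force: [-1.0, 1.0, -1.2]
opening: 68.1
(array([318., 212.]), 516, -386, 1, 105, 47)
t 24.95 tcp [ 514.3 -383.2  115.7] jaw deg 89.7 open 67.6 F [-0.2  0.2 -0.1] q [-0.77  0.34  1.64  0.01  1.11 -2.34]
[(array([305., 248.]), 497, 25, -1, 94, 44), (array([275., 248.]), 498, 113, -1, 97, 44)]
```

```bash
python3 -m crank '[[[0,-0.002,-0.04],0],[[0,-0.002,-0.08],0],[[0,-0.002,-0.091],0],[[0,-0.002,-0.091],0]]'; python3 -m crank '[[[0,0,0],0],[[0,0,0],0],[[0,0,0],0],[[0,0,0],0],[[0,0,0],0]]' 0 60; python3 -m crank '[[[0,0,0.04],0],[[0,0,0.08],0],[[0,0,0.13],0],[[0,0,0.13],0]]'
```

```text
time_s: 25.4
ee_pos: [515.8, -385.1, 27.7]
tool_rot: [0.002, 1.0, -0.016, 0.023]
ft_force: [1.1, -0.8, 0.9]
opening: 68.1
time_s: 25.9
ee_pos: [518.0, -386.7, 31.6]
tool_rot: [0.001, 1.0, -0.017, 0.026]
ft_force: [-0.4, 0.9, 7.9]
opening: 44.5
time_s: 26.3
ee_pos: [522.4, -390.7, 173.0]
tool_rot: [0.001, 0.999, -0.023, 0.032]
ft_force: [1.4, -0.6, -0.3]
opening: 44.5
```

```bash
python3 -m crank '[[[0,0.05,0],0],[[-0.005,0.1,0],0],[[-0.01,0.15,0],0],[[-0.015,0.2,0],0],[[-0.02,0.25,0],0],[[-0.022,0.29,0],0],[[-0.022,0.326,0],0],[[-0.022,0.326,-0.03],0],[[-0.022,0.326,-0.06],0],[[-0.022,0.326,-0.066],0],[[-0.022,0.326,-0.07],0],[[-0.022,0.326,-0.07],0]]'
python3 - <<'E'
from h import *
state()
E
```

```text
time_s: 27.5
ee_pos: [501.0, -65.2, 104.0]
tool_rot: [0.002, 0.999, -0.024, 0.033]
ft_force: [0.3, -0.8, -1.5]
opening: 44.7
t 27.5 tcp [501.  -65.2 104. ] jaw deg 89.7 open 44.7 F [ 0.3 -0.8 -1.5] q [-0.27  0.04  2.02 -0.03  1.02 -1.82]
```

```bash
python3 -m crank '[[[0,0,-0.003],0],[[0,0,-0.006],0],[[0,0,-0.007],0],[[0,0,-0.007],0]]'; python3 -m crank '[[[0,0,0],0],[[0,0,0],0],[[0,0,0],0],[[0,0,0.03],0],[[0,0,0.08],0],[[0,0,0.12],0],[[-0.03,-0.04,0.15],0],[[-0.06,-0.08,0.17],0],[[-0.08,-0.12,0.17],0],[[-0.1,-0.16,0.17],0],[[-0.1,-0.2,0.17],0],[[-0.1,-0.2,0.17],0]]' 0.075
python3 - <<'E'
from h import *
state()
d=arm.camera('top');cv2.imwrite('pics/t7.png',cv2.resize(d['color'][130:310,140:480,::-1],None,fx=2.3,fy=2.3))
print([b for b in blobs(d,100,(250,212,362,285))])
d=arm.camera('scene');cv2.imwrite('pics/s7.png',cv2.resize(d['color'][170:310,160:480,::-1],None,fx=2.4,fy=2.4))
E
```

```text
time_s: 27.9
ee_pos: [501.2, -65.3, 97.3]
tool_rot: [0.002, 0.999, -0.024, 0.033]
ft_force: [1.1, -0.7, -0.9]
opening: 44.6
time_s: 29.1
ee_pos: [400.2, -269.4, 267.6]
tool_rot: [0.004, 0.999, -0.025, 0.033]
ft_force: [0.1, 0.7, 0.0]
opening: 75.3
t 29.1 tcp [ 400.2 -269.4  267.6] jaw deg 89.4 open 75.3 F [0.1 0.7 0. ] q [-0.76 -0.21  1.92  0.01  1.35 -2.33]
[(array([275., 250.]), 496, 113, -1, 94, 44), (array([337., 249.]), 495, -66, -2, 94, 44), (array([306., 248.]), 497, 25, -1, 94, 44)]
```

View pics/t7.png

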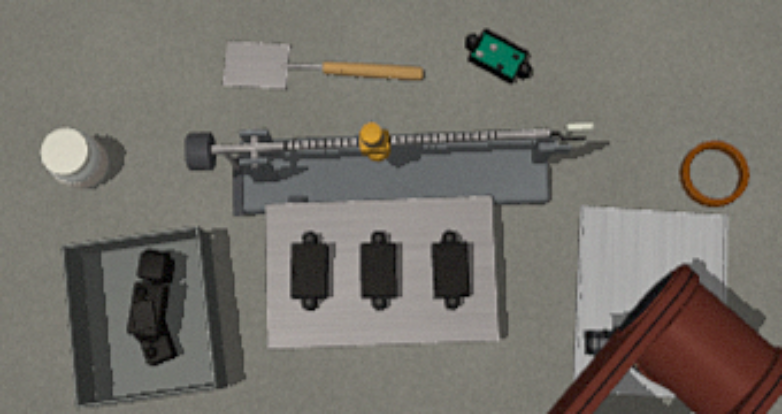

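View pics/s7.png

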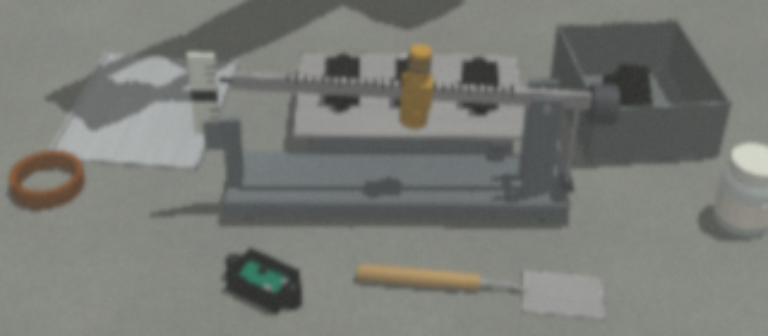

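The three modules stand flat on the platform at crop (310,270), (380,270) and (452,270). In the scene crop the pointer tip at (222,78) is above the black band at (203,96), so the load is too heavy and the poise must go further out, towards -y. The dark thing at (598,342) in the top crop needs checking; it's probably the gripper's shadow or body.

```bash
cat >> h.py <<'E'
def tri(a,pa,b,pb):
    P=[np.asarray(d['camera_matrix'])@np.c_[d['R'],d['t']] for d in (a,b)]
    X=cv2.triangulatePoints(P[0],P[1],np.float64(pa).reshape(2,1),np.float64(pb).reshape(2,1))[:,0]; return X[:3]/X[3]
def brass(d,box):
    h=cv2.cvtColor(d['color'],cv2.COLOR_RGB2HSV); m=((h[:,:,1]>150)&(h[:,:,2]>70)&(h[:,:,0]>12)&(h[:,:,0]<32)).astype(np.uint8)
    k=np.zeros_like(m);k[box[1]:box[3],box[0]:box[2]]=1;return m*k
E
python3 - <<'E'
from h import *
s=arm.camera('scene');t=arm.camera('top')
for d,b in ((s,(300,180,370,230)),(t,(285,175,325,205))):
    m=brass(d,b); ys,xs=np.nonzero(m);print(len(ys),xs.min(),xs.max(),ys.min(),ys.max(),'top rows cx',[(y,xs[ys==y].min(),xs[ys==y].max()) for y in range(ys.min(),ys.max()+1,3)])
cv2.imwrite('pics/z8.png',np.vstack([cv2.resize(s['color'][180:230,225:355,::-1],None,fx=6,fy=6,interpolation=cv2.INTER_NEAREST),cv2.resize(t['color'][172:212,290:420,::-1],None,fx=6,fy=6,interpolation=cv2.INTER_NEAREST)]))
for z in (127,146,165,184,203): print(z, proj(s,[652,-203,z]).round(1), proj(s,[660,-227,z]).round(1))
E
```

```text
1 336 336 191 191 top rows cx [(191, np.int64(336), np.int64(336))]
156 296 309 183 199 top rows cx [(183, np.int64(301), np.int64(301)), (186, np.int64(297), np.int64(305)), (189, np.int64(297), np.int64(308)), (192, np.int64(296), np.int64(309)), (195, np.int64(297), np.int64(309)), (198, np.int64(301), np.int64(307))]
127 [252.1 218.9] [243.2 220.4]
146 [251.6 213.5] [242.7 215. ]
165 [251.2 207.9] [242.2 209.4]
184 [250.7 202.3] [241.6 203.8]
203 [250.3 196.6] [241.1 198. ]
```

View pics/z8.png

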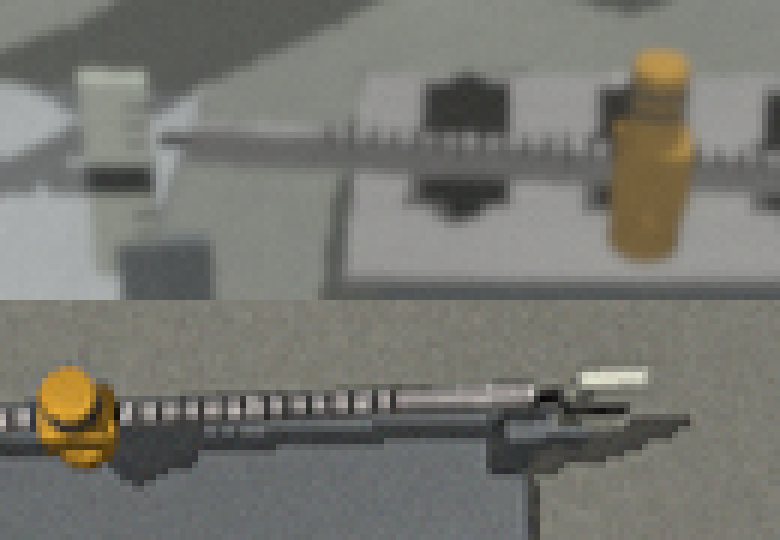

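The zoom puts the pointer tip at scene pixel (251.7,203), above the band's centre at (244.7,210), roughly 18 mm too high. The knob top is at scene (335.3,190.8) and top (301.7,187.4).

```bash
python3 -m crank '[[[0.03,0.03,0.02],0],[[0.06,0.06,0.03],0],[[0.09,0.09,0.03],0],[[0.12,0.12,0.03],0],[[0.15,0.15,0.03],0],[[0.17,0.18,0.03],0],[[0.17,0.18,0.03],0],[[0.17,0.18,0.03],0],[[0.17,0.18,0.03],0]]' 0.075 20
python3 - <<'E'
from h import *
s=arm.camera('scene');t=arm.camera('top');w=arm.camera('wrist')
print('knob top',tri(s,(335.3,190.8),t,(301.7,187.4)))
cv2.imwrite('pics/z9.png',np.hstack([cv2.resize(s['color'][180:230,225:275,::-1],(400,400),interpolation=cv2.INTER_NEAREST),cv2.resize(w['color'][:,:,::-1],(400,250)).copy() if 0 else cv2.copyMakeBorder(cv2.resize(w['color'][:,:,::-1],(400,250)),0,150,0,0,cv2.BORDER_CONSTANT)]))
state()
E
```

```text
time_s: 30.2
ee_pos: [570.8, -84.0, 296.8]
tool_rot: [0.001, 0.999, -0.023, 0.032]
ft_force: [0.1, -0.6, 0.2]
opening: 74.6
knob top [651.12161655  29.1547318  226.34107764]
t 30.35 tcp [570.8 -85.1 297.1] jaw deg 89.7 open 74.9 F [0.8 0.2 0.8] q [-0.27  0.02  1.65 -0.03  1.4  -1.83]
```

View pics/z9.png

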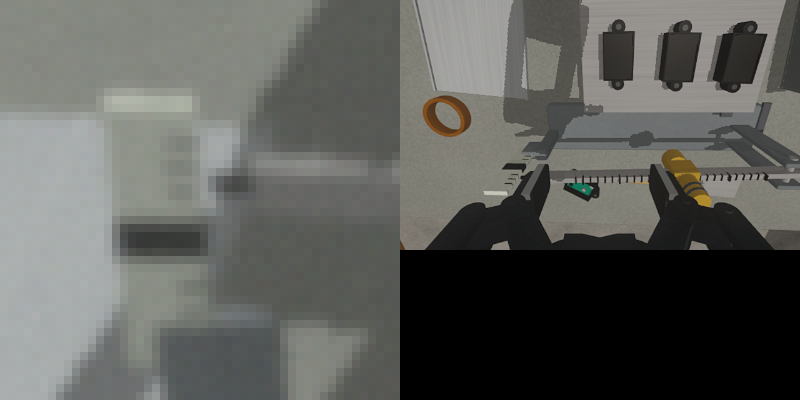

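The wrist view shows the poise knob intact and the three modules upright. The pointer is steady at (252.5,202.7), about 18.5 mm high, so the poise needs to go about 12.5 mm further out.

```bash
python3 -m crank '[[[0.02,0.03,0],0],[[0.04,0.06,0],0],[[0.06,0.09,0],0],[[0.08,0.112,0],0],[[0.08,0.112,0],0],[[0.08,0.112,0],0]]'
python3 - <<'E'
from h import *
w=arm.camera('wrist');cv2.imwrite('pics/w10.png',w['color'][:,:,::-1])
h=cv2.cvtColor(w['color'],cv2.COLOR_RGB2HSV);m=((h[:,:,1]>150)&(h[:,:,2]>100)&(h[:,:,0]>12)&(h[:,:,0]<32)).astype(np.uint8)
c=max(cv2.findContours(m,0,1)[0],key=cv2.contourArea);print(cv2.boundingRect(c), proj(w,[651,27,228]), ray(w,320,300,228))
state()
E
```

```text
time_s: 30.95
ee_pos: [650.6, 26.4, 296.8]
tool_rot: [0.002, 0.999, -0.024, 0.032]
ft_force: [0.6, -0.1, 0.1]
opening: 75.0
(302, 160, 48, 55) [325.02236888 219.66252412] [715.77151761  23.41160293 228.        ]
t 31.0 tcp [650.3  25.9 297. ] jaw deg 89.6 open 75.1 F [-0.5 -0.1 -0.7] q [-0.06  0.21  1.45 -0.04  1.42 -1.62]
```

View pics/w10.png

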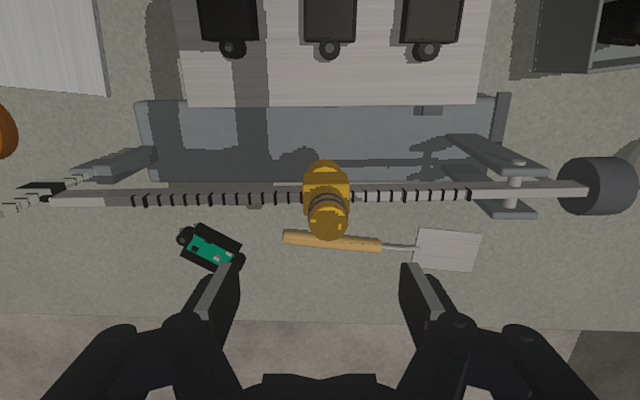

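The knob's top is at (328,220), within 3 px of the prediction, and centred between the fingers.

```bash
python3 -m crank '[[[0.001,0,-0.03],0],[[0.001,0,-0.06],0],[[0.001,0,-0.079],0],[[0.001,0,-0.079],0]]'; python3 -m crank '[[[0,0,0],0],[[0,0,0],0],[[0,0,0],0],[[0,0,0],0],[[0,0,0],0],[[0,0,0],0]]' 0.02 20
python3 - <<'E'
from h import *
state()
E
```

```text
time_s: 31.4
ee_pos: [648.5, 24.4, 214.2]
tool_rot: [0.003, 0.999, -0.024, 0.029]
ft_force: [-0.0, -1.3, -0.4]
opening: 75.0
time_s: 32.0
ee_pos: [649.2, 24.2, 215.1]
tool_rot: [0.003, 0.999, -0.024, 0.03]
ft_force: [1.6, -1.0, 1.7]
opening: 25.3
t 32.0 tcp [649.2  24.2 215.1] jaw deg 89.5 open 25.3 F [ 1.6 -1.   1.7] q [-0.06  0.26  1.54 -0.05  1.28 -1.61]
```

```bash
python3 -m crank '[[[0,-0.003,0],0],[[0,-0.006,0],0],[[0,-0.009,0],0],[[0,-0.0125,0],0],[[0,-0.0125,0],0],[[0,-0.0125,0],0],[[0,-0.0125,0],0]]'; python3 -m crank '[[[0,0,0],0],[[0,0,0],0],[[0,0,0],0],[[0,0,0],0],[[0,0,0.03],0],[[0,0,0.07],0],[[0,0,0.07],0]]' 0.075; python3 -m crank '[[[-0.03,-0.03,0],0],[[-0.06,-0.06,0],0],[[-0.08,-0.09,0],0],[[-0.08,-0.11,0],0],[[-0.08,-0.11,0],0],[[-0.08,-0.11,0],0],[[-0.08,-0.11,0],0],[[-0.08,-0.11,0],0],[[-0.08,-0.11,0],0],[[-0.08,-0.11,0],0],[[-0.08,-0.11,0],0],[[-0.08,-0.11,0],0]]'
python3 - <<'E'
from h import *
s=arm.camera('scene');t=arm.camera('top')
cv2.imwrite('pics/z11.png',np.hstack([cv2.resize(s['color'][180:230,225:275,::-1],(400,400),interpolation=cv2.INTER_NEAREST),cv2.resize(t['color'][172:222,375:425,::-1],(400,400),interpolation=cv2.INTER_NEAREST)]))
state()
E
```

```text
time_s: 32.7
ee_pos: [649.4, 11.1, 215.3]
tool_rot: [0.003, 0.999, -0.024, 0.03]
ft_force: [1.0, -2.2, 2.3]
opening: 25.1
time_s: 33.4
ee_pos: [652.3, 11.0, 292.8]
tool_rot: [0.003, 0.999, -0.025, 0.036]
ft_force: [0.6, -0.5, 1.4]
opening: 75.0
time_s: 34.6
ee_pos: [572.3, -98.9, 292.7]
tool_rot: [0.003, 0.999, -0.025, 0.036]
ft_force: [0.4, 0.4, -0.6]
opening: 74.9
t 34.7 tcp [572.3 -99.  292.7] jaw deg 89.5 open 74.8 F [ 0.9 -0.1  0. ] q [-0.29  0.03  1.65 -0.03  1.38 -1.85]
```

View pics/z11.png

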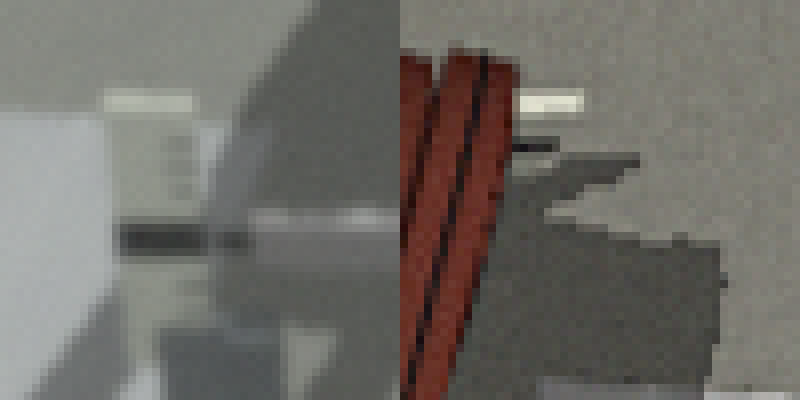

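The pointer tip at zoomed (230,241) now looks level with the band at (162,240). The pointer stands nearer the robot than the plate, so I'll correct for parallax.

Run:
```python
from h import *
# more time to settle, arm away: use two cams
s=arm.camera('scene');t=arm.camera('top')
P=lambda z,x0,y0,k:(x0+(z[0]-4)/k,y0+(z[1]-4)/k)
print('plate top',tri(s,P((148,97),225,180,8),t,P((144,100),375,172,8)))
print('tip',tri(s,P((225,241),225,180,8),t,P((158,146),375,172,8)))
def atx(d,u,v,x):
    R,tt,K=map(np.asarray,(d['R'],d['t'],d['camera_matrix']));c=-R.T@tt;r=R.T@np.linalg.solve(K,[u,v,1.]);return c+r*(x-c[0])/r[0]
print('tip@652',atx(s,*P((225,241),225,180,8),652),'beam end prev',atx(s,*P((225,182),225,180,8),652))
for x in (652,660,668): print('band',x,atx(s,*P((162,240),225,180,8),x))
g=s['color'][195:225,240:262].astype(int).sum(2)//3
print(g)
```

```text
plate top [ 654.8253722  -221.01699124  220.5038043 ]
tip [ 650.55191307 -218.51353545  160.89637529]
tip@652 [ 652.         -199.34095471  159.25135629] beam end prev [ 652.         -197.73410523  184.2397686 ]
band 652 [ 652.         -221.39717662  159.18970855]
band 660 [ 660.         -219.84988751  164.81304722]
band 668 [ 668.         -218.3025984   170.43638589]
[[145 144 143 145 146 144 145 144 146 151 149 148 146 140 113  95  93  93
   98  93  89  88]
 [142 143 142 144 141 141 139 138 141 153 158 163 156 140 114 101  99 103
  102  95  90  87]
 [144 143 145 142 145 136 130 128 129 141 160 165 156 132 112 104 105 106
  103  93  88  86]
 [144 144 145 144 142 134 128 128 128 141 160 165 146 121 108 108 107 104
   99  91  88  88]
 [144 144 142 144 140 138 136 133 135 146 160 157 131 112 107 107 108 104
   96  90  87  86]
 [144 144 145 143 141 135 130 125 126 138 155 143 121 109 107 108 106 100
   91  88  89  87]
 [144 145 144 142 140 135 129 124 127 136 150 129 113 108 109 106 103  97
   89  85  86  87]
 [144 146 143 143 143 141 136 135 137 143 149 128 110 106 108 108 100  93
   9
[... 1361 characters left out ...]
3 105  93  88  90  87  88  86
   89  88  87  88]
 [123 135 136 137 137 138 136 131 125 121 120 107  96  89  89  86  87  86
   88  86  89  86]
 [122 133 137 138 136 135 131 126 120 118 116 112 106  98  87  83  83  84
   82  83  88  92]
 [124 135 136 137 128 121 118 115 114 112 113 107 103 100  91  87  86  86
   84  85  99 107]
 [121 134 136 134 118 104  98  99  98  96  97  94  92  97  99  95  96  96
   93  88 111 120]
 [120 131 135 132 114  95  88  90  87  89  89  88  88  95  96  95  98  98
   95  93 110 128]
 [119 130 135 131 113  93  88  87  88  86  86  87  83  86  88  89  89  88
   88  89 109 125]
 [117 130 137 135 117  97  88  86  85  85  86  84  83  83  85  84  85  83
   83  87 104 124]]
```

Allowing for parallax, the tip reads about 3 to 6 mm low. I'll let the beam settle with the arm out of the way and measure again.

```bash
python3 -m crank '[[[-0.03,0.03,0],0],[[-0.06,0.06,0],0],[[-0.09,0.09,0],0],[[-0.1,0.13,0],0],[[-0.1,0.17,0],0],[[-0.1,0.2,0],0],[[-0.1,0.2,0],0],[[-0.1,0.2,0],0],[[-0.1,0.2,0],0],[[-0.1,0.2,0],0],[[-0.1,0.2,0],0],[[-0.1,0.2,0],0]]'
python3 - <<'E'
from h import *
def grey(n,k=4):
    L=[arm.camera(n) for _ in range(k)];d=L[0];d['g']=np.mean([x['color'].mean(2) for x in L],0);return d
s=grey('scene');t=grey('top')
g=s['g']; 
for nm,c0,c1 in (('band',241,249),('tip',252,256)):
    p=g[204:216,c0:c1].mean(1); wgt=np.clip(np.percentile(p,60)-p,0,None); print(nm,p.round(),(wgt*np.arange(204,216)).sum()/wgt.sum())
cv2.imwrite('pics/z12.png',np.hstack([cv2.resize(s['color'][180:230,225:275,::-1],(400,400),interpolation=cv2.INTER_NEAREST),cv2.resize(t['color'][172:222,365:415,::-1],(400,400),interpolation=cv2.INTER_NEAREST)]))
for x,y,z in ((652,-203,165),(660,-227,165),(652,-203,220)): print(proj(t,[x,y,z]))
E
```

```text
time_s: 36.0
ee_pos: [472.4, 100.2, 292.7]
tool_rot: [0.004, 0.999, -0.025, 0.036]
ft_force: [-0.3, 0.5, 0.2]
opening: 74.9
band [135. 139. 135. 109.  74.  58.  57.  73. 108. 132. 135. 132.] 209.52516063870087
tip [160. 155. 151. 145. 131. 104.  88. 109. 128. 130. 129. 129.] 210.2190868606151
[383.42378331 189.444853  ]
[391.69438565 186.47318492]
[386.01350569 185.22067487]
```

View pics/z12.png

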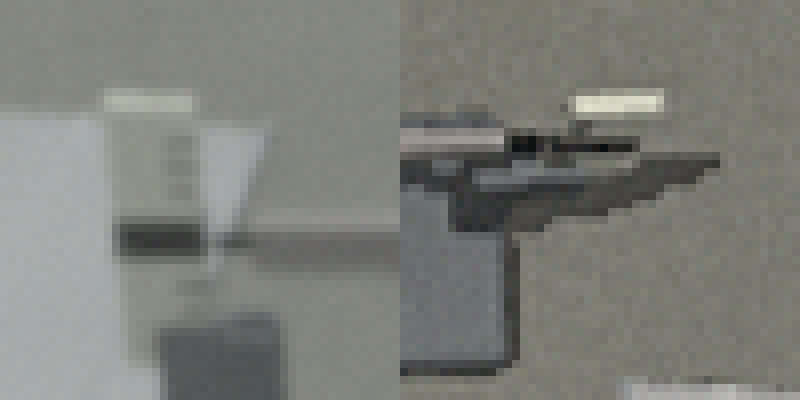

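The pointer runs alongside the plate, and the tip in the scene view is partly behind it. In the zoom the visible shaft is at row 210.0 against the band's 209.5. Using the whole beam's slope gives a reading that parallax does not affect.

Run:
```python
from h import *
L=[arm.camera('scene') for _ in range(4)];d=L[0];g=np.mean([x['color'].mean(2) for x in L],0)
for x in (656,):
  for y in (-190,-170,-150,-120,-100,-70,-50,60,80,100,120):
    u,vt=proj(d,[x,y,175]);_,vb=proj(d,[x,y,155]); ui=int(round(u))
    p=g[int(vb)-4:int(vb)+6,ui-1:ui+2].mean(1)
    print(y,round(u),'exp top/bot',vt.round(1),vb.round(1),'rows',int(vb)-4,p.round().astype(int), 'top',int(vt)-4,g[int(vt)-4:int(vt)+5,ui].round().astype(int))
t=arm.camera('top')
cv2.imwrite('pics/z13.png',cv2.resize(d['color'][180:230,235:385,::-1],(800,267),interpolation=cv2.INTER_CUBIC))
```

```text
-190 255 exp top/bot 205.9 211.7 rows 207 [131 120  96  84 103 121 128 130 131 132] top 201 [159 157 152 146 136 127 125 115  92]
-170 263 exp top/bot 206.0 211.9 rows 207 [143 129 109 102 101 103 109 120 128 129] top 201 [128 129 130 130 131 137 143 129 109]
-150 270 exp top/bot 206.1 212.0 rows 208 [129 109 101 101 103 109 121 129 130 129] top 202 [129 130 130 131 138 143 130 109 102]
-120 281 exp top/bot 206.3 212.2 rows 208 [112 102  99  99 100  98  97  98  98  97] top 202 [131 132 131 132 131 130 120 105  99]
-100 288 exp top/bot 206.5 212.3 rows 208 [118 102  99  99 102 114 134 145 148 148] top 202 [146 145 145 144 145 141 125 105  98]
-70 299 exp top/bot 206.7 212.5 rows 208 [108 100  98  98  97  89  81  88 107 131] top 202 [ 50  51  51  55  82 109 114 103  99]
-50 306 exp top/bot 206.8 212.7 rows 208 [107  98  96  98  98  95  92 100 125 144] top 202 [ 50  49  50  56  81 108 112 101  97]
60 345 exp top/bot 207.5 213.4 rows 209 [100  98 100 103 113 133 146 148 148 149] top 203 [147 129 112 110 117 114 102  99 100]
80 353 exp top/bot 207.6 213.5 rows 209 [101  98 100 100  97 100 122 140 147 148] top 203 [ 55  54  58  77 109 118 105 100 100]
100 360 exp top/bot 207.8 213.6 rows 209 [106 100 100 101 100  84  60  61  93 127] top 203 [ 51  53  54  76 110 121 109 101 101]
120 367 exp top/bot 207.9 213.7 rows 209 [101  98  99 102 105 113 130 144 148 147] top 203 [ 84  82  78  86 111 118 104  99 100]
```

View pics/z13.png

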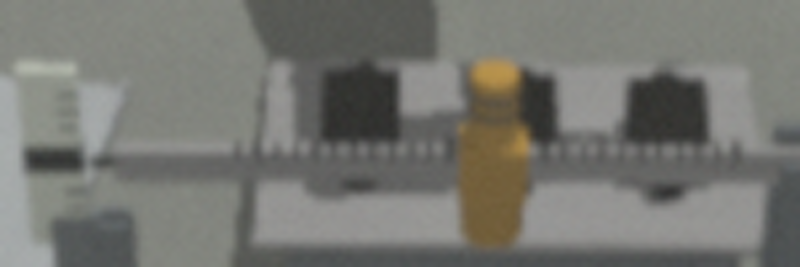

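The slope gives about 0.017 rad with the tip down. The parallax estimate is about 5 mm low at the tip. The two agree, so the poise should come back about 3.5 mm.

```bash
python3 -m crank '[[[0.04,-0.02,0],0],[[0.08,-0.04,0],0],[[0.12,-0.06,0],0],[[0.15,-0.08,0],0],[[0.178,-0.091,0],0],[[0.178,-0.091,0],0],[[0.178,-0.091,0],0],[[0.178,-0.091,0],0]]' 0.06; python3 -m crank '[[[0,0,-0.03],0],[[0,0,-0.06],0],[[0,0,-0.082],0],[[0,0,-0.082],0],[[0,0,-0.082],0]]'; python3 -m crank '[[[0,0,0],0],[[0,0,0],0],[[0,0,0],0],[[0,0,0],0],[[0,0,0],0],[[0,0,0],0]]' 0.02 20;python3 - <<'E'
from h import *
state()
E
```

```text
time_s: 37.45
ee_pos: [649.6, 10.5, 292.6]
tool_rot: [0.003, 0.999, -0.025, 0.035]
ft_force: [-0.3, 0.4, -0.6]
opening: 59.9
time_s: 37.95
ee_pos: [649.1, 11.1, 211.5]
tool_rot: [0.003, 0.999, -0.025, 0.035]
ft_force: [0.4, -0.7, -0.0]
opening: 60.0
time_s: 38.55
ee_pos: [650.0, 10.9, 212.4]
tool_rot: [0.003, 0.999, -0.025, 0.037]
ft_force: [2.6, -2.1, 2.8]
opening: 25.3
t 38.55 tcp [650.   10.9 212.4] jaw deg 89.6 open 25.3 F [ 2.6 -2.1  2.8] q [-0.08  0.25  1.56 -0.05  1.26 -1.64]
```

```bash
python3 -m crank '[[[0,0.0005,0],0],[[0,0.0005,0],0],[[0,0.0005,0],0]]'; python3 -m crank '[[[0,0,0],0],[[0,0,0],0],[[0,0,0],0],[[0,0,0],0],[[0,0,0.03],0],[[0,0,0.08],0],[[0,0,0.08],0]]' 0.075; python3 -m crank '[[[-0.04,0.02,0],0],[[-0.08,0.04,0],0],[[-0.12,0.06,0],0],[[-0.15,0.08,0],0],[[-0.178,0.091,0],0],[[-0.178,0.091,0],0],[[-0.178,0.091,0],0],[[-0.178,0.091,0],0],[[-0.178,0.091,0],0],[[-0.178,0.091,0],0],[[-0.178,0.091,0],0],[[-0.178,0.091,0],0]]';  python3 -m crank '[[[0,0,0],0],[[0,0,0],0],[[0,0,0],0],[[0,0,0],0],[[0,0,0],0],[[0,0,0],0],[[0,0,0],0],[[0,0,0],0],[[0,0,0],0],[[0,0,0],0]]'
cat > m.py <<'E'
from h import *
L=[arm.camera('scene') for _ in range(4)];d=L[0];g=np.mean([x['color'].mean(2) for x in L],0)
for nm,c0,c1 in (('band',241,249),('tip',252,256)): print(nm,g[204:216,c0:c1].mean(1).round())
for y in (-175,-170,-160,-150,80,90,100,110,120):
    u,vt=proj(d,[656,y,175]); ui=int(round(u)); p=g[202:214,ui-1:ui+2].mean(1)
    k=4+np.argmax(p[4:8]); lo=p[k+1:k+5].min(); mid=(p[k]+lo)/2; j=k+np.argmax(p[k:]<mid); e=202+j-1+(p[j-1]-mid)/(p[j-1]-p[j])
    print(y,'edge-exp',round(e-vt,2))
cv2.imwrite('pics/z%d.png'%int(arm.sense()['time_s']),np.hstack([cv2.resize(d['color'][180:230,225:275,::-1],(400,400),interpolation=cv2.INTER_NEAREST)]))
state()
E
python3 m.py; ls pics
```

```text
time_s: 38.85
ee_pos: [650.1, 11.4, 212.4]
tool_rot: [0.003, 0.999, -0.025, 0.037]
ft_force: [1.1, -0.8, 2.2]
opening: 25.3
time_s: 39.55
ee_pos: [653.5, 11.2, 301.3]
tool_rot: [0.003, 0.999, -0.025, 0.043]
ft_force: [0.6, 0.1, 1.0]
opening: 75.0
time_s: 40.75
ee_pos: [475.7, 101.9, 301.1]
tool_rot: [0.003, 0.999, -0.025, 0.043]
ft_force: [0.8, 0.3, -0.5]
opening: 75.1
time_s: 41.75
ee_pos: [475.7, 102.0, 301.1]
tool_rot: [0.003, 0.999, -0.025, 0.043]
ft_force: [-0.3, 0.0, 0.4]
opening: 74.9
band [135. 139. 134. 110.  74.  57.  58.  73. 108. 131. 135. 132.]
tip [160. 155. 146. 122.  90.  90. 115. 131. 133. 131. 129. 128.]
-175 edge-exp 1.06
-170 edge-exp 1.08
-160 edge-exp 1.05
-150 edge-exp 0.96
80 edge-exp 0.91
90 edge-exp 0.82
100 edge-exp 0.85
110 edge-exp 0.73
120 edge-exp 0.7
t 41.95 tcp [475.7 102.  301.1] jaw deg 89.5 open 74.7 F [-0.5 -0.3 -0.3] q [ 0.09 -0.21  1.86 -0.06  1.41 -1.47]
s7.png
scene0.png
t2.png
t3.png
t4.png
t6.png
t7.png
top0.png
w1.png
w10.png
w5.png
z11.png
z12.png
z13.png
z41.png
z8.png
z9.png
```

Both measures now say level. The slope is about -0.003 rad, and the tip is at row 208.5, which is exactly what parallax predicts. One last look at the whole scene.

```bash
python3 -m crank '[[[-0.04,-0.04,0],0],[[-0.08,-0.08,0],0],[[-0.1,-0.12,0],0],[[-0.1,-0.16,0],0],[[-0.1,-0.2,0],0],[[-0.1,-0.24,0],0],[[-0.1,-0.28,0],0],[[-0.1,-0.28,0],0],[[-0.1,-0.28,0],0],[[-0.1,-0.28,0],0]]'; python3 m.py
python3 - <<'E'
from h import *
s=arm.camera('scene');t=arm.camera('top')
cv2.imwrite('pics/f.png',np.vstack([cv2.resize(t['color'][130:310,140:480,::-1],(640,339)),cv2.resize(s['color'][180:310,160:480,::-1],(640,260))]))
E
```

```text
time_s: 42.95
ee_pos: [375.7, -177.2, 301.0]
tool_rot: [0.003, 0.999, -0.025, 0.043]
ft_force: [0.4, 1.0, -0.0]
opening: 75.2
band [136. 140. 135. 110.  73.  55.  56.  72. 108. 132. 136. 133.]
tip [107. 108. 104.  90.  75.  85. 114. 131. 134. 131. 130. 130.]
-175 edge-exp 1.09
-170 edge-exp 1.07
-160 edge-exp 1.05
-150 edge-exp 0.99
80 edge-exp 0.91
90 edge-exp 0.81
100 edge-exp 0.84
110 edge-exp 0.8
120 edge-exp 0.7
t 43.15 tcp [ 375.9 -177.   301.2] jaw deg 89.6 open 75.2 F [-0.6 -0.3 -0.1] q [-0.64 -0.43  2.02  0.01  1.45 -2.21]
```

View pics/f.png

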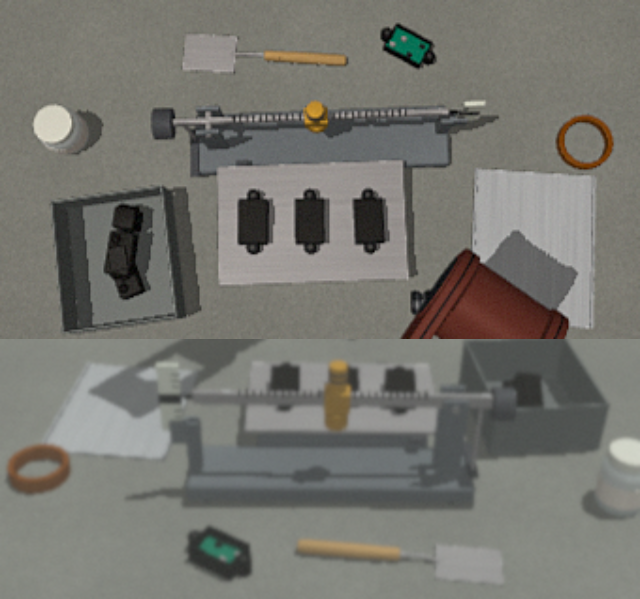

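The final picture shows the three modules on the platform at (254,222), (311,222) and (369,222). The carrier is empty, the lumps are in the bin at (125,250), and the bystanders haven't moved. The beam is level with the pointer on the band at (170,398).

```bash
python3 -c "
from station import arm
print(arm.job_done())"
```

```text
the job is handed in; nothing more can be done
None
```

I handed the job in at about 43 s of robot time. All three resin lumps are in the bin, all three modules that were on the carrier stand on the platform, and the beam is balanced.

- **Balance:** I slid the poise twice. The first move went too far and left the tip about 5 mm low, so I brought it back by about 3 mm.
- **Final readings:** The beam's slope was about -0.003 rad, roughly 1 mm at the pointer, against a band of ±8 mm. The pointer's height corrected for parallax agreed, and the reading was the same about 1.2 s later.
- **One limit:** The index plate hides the very tip of the pointer in the scene view, so I judged level from the visible shaft and the beam's slope.
- **Rest of the scene:** The jar, tape, spatula and unpotted housing were where they started, and the arm was clear of everything. No slipped grip or knocked part showed up.

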